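# Seat the weighing tray on the bench scale

## Robot

A 7-joint arm with a two-finger parallel gripper is mounted at the origin on the work surface. World frame = base frame: x ahead of the robot, y to its left, z up, the work surface at z = 0. Lengths are in m, angles in degrees, forces in N, time in s.
With the tool pointing down it reaches from about 0.4 to 0.875 m from the base axis. Payload 4.4 kg.
Tool frame: the origin (TCP) lies midway between the tips of the shut fingers; the grasp point (between the pads) lies 19 mm behind it; z points along the fingers, y is the direction in which the jaws open and shut (so a half turn about z gives the same grasp; the last joint's range is limited). The gripper opens to 85 mm and grips with 20 to 120 N. Pads are 22 mm wide; open, the fingers measure 114 mm over their backs; the gripper's body (76 mm by 85 mm) begins 54 mm behind the grasp point. The pads swing forward as they close: fully open they stand 13 mm farther back than shut.
Start: joints at [-70.004, 36.005, 2.206, 86.941, -1.547, 57.084, -1.146], TCP at [0.262, 0.595, 0.231] pointing down, gripper open.
Joint ranges: [-175.42, 175.42], [-21.48, 121.26], [-71.46, 75.88], [10.55, 141.38], [-63.04, 243.04], [13.31, 113.54], [-168.57, 168.57]. Speed limits (degrees/s): [147.25, 147.25, 180, 180, 180, 180, 180].

## Interface

Orientations are given as a 3x3 rotation matrix whose columns are the frame's x, y, z axes.
In Python, from rig import telemetry, optics, ctrl gives the robot as it stands.
- The arm moves only by the shell command python3 -m handwheel 'ROWS' [OPENING] [FORCE]. ROWS is JSON, a list of rows, each an object of numbers: "dx", "dy", "dz": the shift along the tool's x, y, z each as a share of 10 cm, from -1 to 1; "yaw": the turn about the tool's z as a share of 180 degrees, from -1 to 1. A call has 1 to 10 rows; each row shifts and turns the commanded pose from where the row before left it, along the tool's axes as they then stand; what a row does not reach is not made up. A row lasts 1/12 s, in which the tool goes at most 41.7 mm and 7.16 degrees, less where a joint would pass 70% of its speed; a pose out of reach is approached as far as the arm can. A call with a number of a shift or a turn outside -1 to 1 is refused whole. A call with a gripper value outside its range is refused whole. OPENING is the finger opening in mm, from 0 to 85.4, set as the call begins (- or left out, the last holds). The fingers move at their own pace and stop on an object; FORCE is the grip in N (left out, the last holds). Time passes only in rows, so rows that do not move let the fingers close. It gives the time, the measured TCP pose, the force and the opening at its end, in the units of the state.
- telemetry.read_state(): the state, without advancing time (a new reading comes with each control period).
- optics.grab_frame(name): name is "scene" or "top" or "wrist"; returns a dict with "pixels" (400x640x3 uint8, red, green, blue), "z_map" (400x640 float32, m along the optical axis (not along the pixel's ray), 0 where there is no reading), "mtx" (3x3 intrinsics, pixels), "world_from_camera" (4x4, takes a point from camera to world coordinates). Camera axes: x right, y down, z forward; pixel columns grow to the right and rows downward; lengths in m; the calibration is good to about 2 mm. A picture is of the moment at which its call begins.
- ctrl.job_done(): hands the job in, once; it reports no verdict.
The state is a dict: "t": time; "joint_positions": joint angles; "qd": joint speeds; "tau": joint torques, N m; "position": TCP position; "orientation": TCP orientation; "force": force on the tool from outside, world axes, zero at the start; "ft_torque": the same for the moment, N m; "grip_width": finger opening in m.
Only numpy, scipy, OpenCV 4.12 (cv2) and the standard library are available. Lean on these libraries where they do the work, as an engineer would, in place of code of your own. Each camera call takes 0.05 s, during which the arm holds its last target. There are 200 camera calls.

## Task

The bench scale has been left without its weighing tray. Lift the rectangular steel tray with the two round holes by its carry bar, lower it onto the scale so that the scale's two locating pegs come up through the holes and the tray sits fully down and level, and let go only once it is down. Leave the round pan where it is.

Things in the scene. Friction and masses are not known exactly. Their poses are not given: they have to be found in the camera images.
- tray_bar (a point): Loose rectangular steel tray flat on the bench, 0.3-0.55 kg. Point: middle of its carry bar, above the tray's centre, 75 mm above its underside. z up; bar along x: 110 long, 14 wide (y), 12 high, end posts, 64 mm free below. Plate 130 (x) by 190 (y), 5 thick; rim 13 high. Two through holes, diameter 40, at y = -65 and +65 mm. Works either way round.
- scale_seat (a point): Bench scale, fixed white housing 260 x 200. Point: centre of its flat platform's surface, 85 mm above the bench, where the tray's underside rests, centred. z up; keypad on the -x side. Two steel pegs at y = -65 and +65 mm: 32 high, diameter 24 for the lowest 8 mm, tapering to 8 at the top. Seated tray: 190 side along y, 8 mm play round the pegs.
- round_pan_bar (a point): Bystander: round steel pan, 170 mm diameter, without holes, with the same carry bar; loose on the bench, belongs to another balance. This point is the middle of its bar, 75 mm above its underside. Not to be moved.
There are look-alikes about, which are no part of the job. What is shaped like the part that bears tray_bar but green or red is not meant.

How it is judged (in metres and radians):
On the way:
1. the tray is lowered over the pegs to within 15 mm of the platform while still held by its bar (z of tray_bar in the frame of scale_seat between 0.065 and 0.09 m and horizontal distance between tray_bar and scale_seat below 0.02 m and contact force between the fingers and tray above 1 N).
At the end, for the whole second after the job is handed in: The tray is at rest on the scale's platform with the pegs through its holes: its centre within 15 mm of the platform's centre, its underside within 4 mm of the platform, its long side within 0.2 rad of the line of the pegs, level within 0.06 rad; the round pan is within 30 mm of where it stood (horizontal distance between tray_bar and scale_seat below 0.015 m and z of tray_bar in the frame of scale_seat between 0.07 and 0.079 m and angle between the y axis of tray_bar and the y axis of scale_seat, either way round below 0.2 rad and angle between tray_bar's own z axis and vertical below 0.06 rad and linear speed of tray below 0.02 m/s and distance of round_pan_bar from where it was at the start of the episode below 0.03 m); the robot touches nothing.
It fails at once if the round pan is moved more than 30 mm (distance of round_pan_bar from where it was at the start of the episode above 0.03 m).
It also fails if it takes over 40 s, if anything falls off the work surface, if the arm or the gripper's body presses on something with over 40 N, if the wrist force passes 120 N, or if a joint passes its speed limit or range.

## Working session

There is one attempt and no reset: what is moved stays moved. The work goes in short steps, Python scripts to look and compute and a shell command to move; the robot and the scene stay as the last step left them, time stands still between calls to the robot, and variables do not carry over. Pictures are saved under pics/ and viewed, about 8 in all and at most 12, crops included, and the job is handed in when it is done.

```bash
mkdir -p pics; cat > h.py <<'E'
from rig import telemetry, optics, ctrl
import numpy as np, cv2
def world(f):
    K=f["mtx"];z=f["z_map"].astype(float);v,u=np.mgrid[:400,:640]
    p=np.stack([(u-K[0,2])/K[0,0]*z,(v-K[1,2])/K[1,1]*z,z],-1)
    T=f["world_from_camera"];w=p@T[:3,:3].T+T[:3,3];w[z==0]=np.nan;return w
def save(f,n):cv2.imwrite(f"pics/{n}.png",f["pixels"][:,:,::-1])
E
python3 - <<'E'
from h import *
s=telemetry.read_state();print(s["t"],s["position"],np.round(s["orientation"],3),s["grip_width"])
a=optics.grab_frame("top");b=optics.grab_frame("scene")
cv2.imwrite("pics/a.png",cv2.resize(np.vstack([a["pixels"],b["pixels"]])[:,:,::-1],(480,600)))
save(a,"top")
np.savez("top.npz",w=world(a),p=a["pixels"]);np.savez("scene.npz",w=world(b),p=b["pixels"])
E
```

```text
0.0 [0.26169362 0.59430411 0.23038502] [[-0.915  0.403 -0.001]
 [ 0.403  0.915 -0.002]
 [-0.    -0.002 -1.   ]] 0.08552926198550095
```

View pics/top.png

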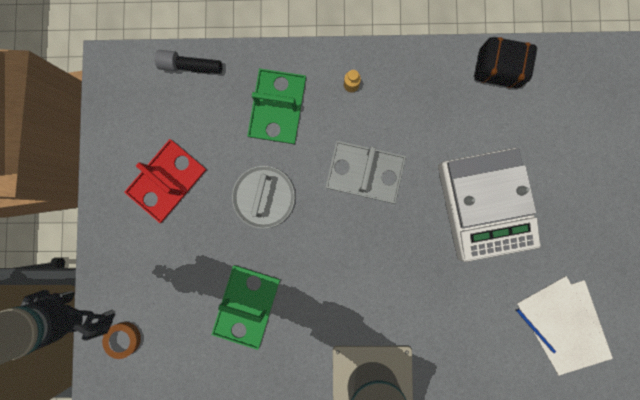

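View pics/a.png

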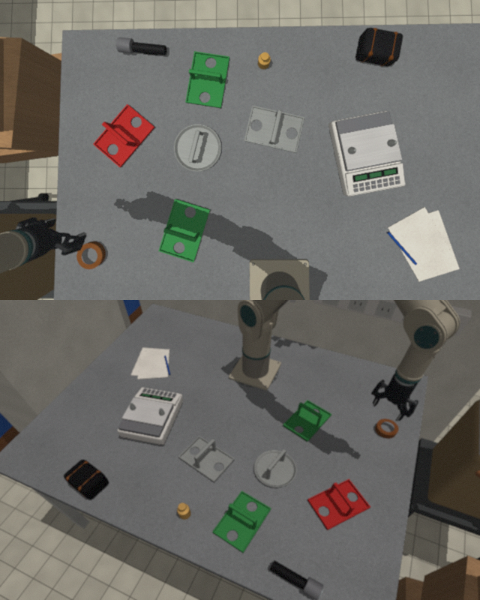

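The top view shows the grey tray at about (366,172) with its holes at (342,167) and (389,177). The round pan is at (264,196). The scale's platform is at about (495,193), pegs at (469,200) and (522,190), keypad at the bottom. The arm is at lower left.

```bash
python3 - <<'E'
from h import *
for n in("top","scene"):
    d=np.load(n+".npz");w=d["w"];z=w[...,2];x=w[...,0];y=w[...,1]
    if n=="top":
        c=w[172,355][:2];sc=w[180,495][:2];pan=w[196,264][:2];print(w[167,342],w[177,389],w[180,495],w[200,469],w[190,522],w[196,264])
    m=(np.hypot(x-c[0],y-c[1])<.09)&(z>.066)&(z<.09)
    p=w[m];k=p[:,:2].mean(0);u,s,vt=np.linalg.svd(p[:,:2]-k)
    q=(p[:,:2]-k)@vt.T
    print(n,"bar",len(p),k,"mid",k+((q.max(0)+q.min(0))/2)@vt,np.ptp(q,axis=0),np.median(p[:,2]),"ang",np.degrees(np.arctan2(vt[0,1],vt[0,0])))
    m=(np.hypot(x-sc[0],y-sc[1])<.16)&(z>.098)&(z<.13)
    cn,lab,st,ce=cv2.connectedComponentsWithStats(m.astype(np.uint8))
    for i in range(1,cn):
        if st[i,4]>3:print("peg",st[i,4],w[lab==i].mean(0),w[lab==i].max(0)[2])
    m=(np.hypot(x-sc[0],y-sc[1])<.16)&(z>.078)&(z<.09);r=cv2.minAreaRect(w[m][:,:2].astype(np.float32));print("plat",r,np.median(z[m]))
    m=(np.hypot(x-c[0],y-c[1])<.125)&(z>.002)&(z<.03);r=cv2.minAreaRect(w[m][:,:2].astype(np.float32));print("tray",r)
E
```

```text
[0.57704104 0.07296569 0.00184423] [ 0.5492174  -0.05405739 -0.00154645] [ 0.52949259 -0.29910942  0.08364685] [ 0.47934452 -0.22572901  0.10618251] [ 0.50223118 -0.35026281  0.10942134] [0.49940165 0.28438411 0.0048738 ]
top bar 258 [0.56134057 0.01213438] mid [0.56250062 0.01132473] [0.10976737 0.01444195] 0.08152696823103833 ang 166.65087099933177
peg 70 [ 0.50263017 -0.35531964  0.10749556] 0.12167436430704281
peg 60 [ 0.47882778 -0.22716556  0.10788162] 0.11987885000530496
plat ((0.49835431575775146, -0.2933676838874817), (0.19379837810993195, 0.18263781070709229), 11.296683311462402) 0.08558118526038644
tray ((0.5621033310890198, 0.03808867931365967), (0.2476407140493393, 0.24735112488269806), 44.48545837402344)
scene bar 190 [0.565437   0.01220589] mid [0.56190646 0.01072561] [0.11217239 0.01720771] 0.080353953586072 ang -13.690755791706865
peg 37 [ 0.50456223 -0.35552327  0.10822255] 0.12299975484757308
peg 38 [ 0.48143448 -0.22787433  0.10710574] 0.12162368247927313
plat ((0.49679237604141235, -0.29226309061050415), (0.1972433179616928, 0.18560276925563812), 10.56733512878418) 0.08563527053992992
tray ((0.5635054111480713, 0.03781166672706604), (0.24624338746070862, 0.24568986892700195), 23.127344131469727)
```

```bash
python3 -m handwheel '[{"dx":-0.23,"dy":-0.19},{"dx":-0.23,"dy":-0.19},{"dx":-0.23,"dy":-0.19},{"dx":-0.23,"dy":-0.19},{"dx":-0.23,"dy":-0.19},{"dx":-0.23,"dy":-0.19},{"dx":-0.23,"dy":-0.19},{"dx":-0.23,"dy":-0.19},{"dx":-0.23,"dy":-0.19},{"dx":-0.23,"dy":-0.19}]' 85 60
python3 -m handwheel '[{"dx":-0.23,"dy":-0.19},{"dx":-0.23,"dy":-0.19},{"dx":-0.23,"dy":-0.19},{"dx":-0.23,"dy":-0.19},{"dx":-0.23,"dy":-0.19},{"dx":-0.23,"dy":-0.19},{"dx":-0.23,"dy":-0.19},{"dx":-0.23,"dy":-0.19},{"yaw":-0.03},{"yaw":-0.03}]'
```

```text
$[0]: bad value
$[0]: bad value
```

```bash
python3 -m handwheel '[{"dx":-0.23,"dy":-0.19,"dz":0,"yaw":0},{"dx":-0.23,"dy":-0.19,"dz":0,"yaw":0},{"dx":-0.23,"dy":-0.19,"dz":0,"yaw":0},{"dx":-0.23,"dy":-0.19,"dz":0,"yaw":0},{"dx":-0.23,"dy":-0.19,"dz":0,"yaw":0},{"dx":-0.23,"dy":-0.19,"dz":0,"yaw":0},{"dx":-0.23,"dy":-0.19,"dz":0,"yaw":0},{"dx":-0.23,"dy":-0.19,"dz":0,"yaw":0},{"dx":-0.23,"dy":-0.19,"dz":0,"yaw":0},{"dx":-0.23,"dy":-0.19,"dz":0,"yaw":0}]' 85 60
```

```text
t: 0.93
position: [0.3961, 0.3268, 0.2311]
orientation: [[-0.915, 0.403, -0.0], [0.403, 0.915, -0.0], [0.0, -0.001, -1.0]]
force: [-0.0, -0.2, 0.6]
grip_width: 0.0852
```

```bash
python3 -m handwheel '[{"dx":-0.28,"dy":-0.22,"dz":0,"yaw":0},{"dx":-0.28,"dy":-0.22,"dz":0,"yaw":0},{"dx":-0.28,"dy":-0.22,"dz":0,"yaw":0},{"dx":-0.28,"dy":-0.22,"dz":0,"yaw":0},{"dx":-0.28,"dy":-0.22,"dz":0,"yaw":0},{"dx":-0.28,"dy":-0.22,"dz":0,"yaw":0},{"dx":-0.28,"dy":-0.22,"dz":0,"yaw":0},{"dx":-0.28,"dy":-0.22,"dz":0,"yaw":0},{"dx":-0.28,"dy":-0.22,"dz":0,"yaw":0},{"dx":-0.28,"dy":-0.22,"dz":0,"yaw":0}]'
python3 -m handwheel '[{"dx":0,"dy":0,"dz":0,"yaw":-0.03},{"dx":0,"dy":0,"dz":0,"yaw":-0.03},{"dx":0,"dy":0,"dz":0,"yaw":0},{"dx":0,"dy":0,"dz":0,"yaw":0}]'
python3 - <<'E'
from h import *
f=optics.grab_frame("wrist");save(f,"w1");w=world(f);s=telemetry.read_state();print(s["position"],s["joint_positions"])
z=w[...,2];m=(np.hypot(w[...,0]-.562,w[...,1]-.011)<.09)&(z>.066)&(z<.09);p=w[m][:,:2]
print(len(p),cv2.minAreaRect(p.astype(np.float32)),np.median(z[m]))
E
```

```text
t: 1.77
position: [0.5637, 0.0124, 0.231]
orientation: [[-0.915, 0.403, -0.001], [0.403, 0.915, 0.0], [0.001, -0.0, -1.0]]
force: [1.1, 0.8, 0.7]
grip_width: 0.0852
t: 2.1
position: [0.5631, 0.0142, 0.2309]
orientation: [[-0.974, 0.227, -0.001], [0.227, 0.974, 0.0], [0.001, 0.0, -1.0]]
force: [0.3, 0.3, 0.5]
grip_width: 0.0848
[0.56313428 0.01445885 0.23107457] [ -5.22738253  28.84019106   1.37198841 101.07993783  -0.88625587
  50.12568035  73.46033297]
1396 ((0.5610789060592651, 0.010477143339812756), (0.013604428619146347, 0.10961681604385376), 76.42475128173828) 0.08070342052805554
```

View pics/w1.png

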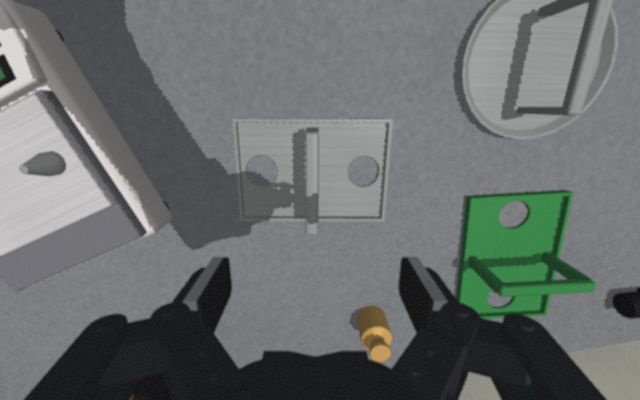

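The wrist view shows the tray's bar at about (312,180), running up and down between the fingers. The round pan is at upper right, clear of the tray, and the scale is on the left.

```bash
python3 -m handwheel '[{"dx":0.01,"dy":-0.04,"dz":0.25,"yaw":0},{"dx":0,"dy":0,"dz":0.3,"yaw":0},{"dx":0,"dy":0,"dz":0.3,"yaw":0},{"dx":0,"dy":0,"dz":0.3,"yaw":0},{"dx":0,"dy":0,"dz":0.25,"yaw":0},{"dx":0,"dy":0,"dz":0.2,"yaw":0},{"dx":0,"dy":0,"dz":0.15,"yaw":0},{"dx":0,"dy":0,"dz":0,"yaw":0},{"dx":0,"dy":0,"dz":0,"yaw":0}]'
python3 -m handwheel '[{"dx":0,"dy":0,"dz":0,"yaw":0},{"dx":0,"dy":0,"dz":0,"yaw":0},{"dx":0,"dy":0,"dz":0,"yaw":0},{"dx":0,"dy":0,"dz":0,"yaw":0},{"dx":0,"dy":0,"dz":0,"yaw":0},{"dx":0,"dy":0,"dz":0,"yaw":0},{"dx":0,"dy":0,"dz":0,"yaw":0},{"dx":0,"dy":0,"dz":0,"yaw":0},{"dx":0,"dy":0,"dz":0,"yaw":0},{"dx":0,"dy":0,"dz":0,"yaw":0}]' 0 80
```

```text
t: 2.9
position: [0.561, 0.011, 0.0559]
orientation: [[-0.974, 0.225, -0.002], [0.225, 0.974, -0.0], [0.002, -0.001, -1.0]]
force: [0.5, 0.2, 0.5]
grip_width: 0.0847
t: 3.73
position: [0.5619, 0.0105, 0.057]
orientation: [[-0.974, 0.225, 0.001], [0.225, 0.974, 0.0], [-0.001, 0.0, -1.0]]
force: [-0.5, -0.6, 5.6]
grip_width: 0.0128
```

```bash
python3 -m handwheel '[{"dx":0,"dy":0,"dz":-0.05,"yaw":0},{"dx":0,"dy":0,"dz":-0.15,"yaw":0},{"dx":0,"dy":0,"dz":-0.2,"yaw":0},{"dx":0,"dy":0,"dz":-0.25,"yaw":0},{"dx":0,"dy":0,"dz":-0.25,"yaw":0},{"dx":0,"dy":0,"dz":-0.25,"yaw":0},{"dx":0,"dy":0,"dz":-0.25,"yaw":0},{"dx":0,"dy":0,"dz":-0.2,"yaw":0},{"dx":0,"dy":0,"dz":-0.1,"yaw":0},{"dx":0,"dy":0,"dz":0,"yaw":0}]'
python3 -m handwheel '[{"dx":0,"dy":0,"dz":0,"yaw":-0.02},{"dx":0,"dy":0,"dz":0,"yaw":-0.025},{"dx":0,"dy":0,"dz":0,"yaw":-0.025},{"dx":0,"dy":0,"dz":0,"yaw":-0.025},{"dx":0,"dy":0,"dz":0,"yaw":-0.025},{"dx":0,"dy":0,"dz":0,"yaw":-0.013},{"dx":0,"dy":0,"dz":0,"yaw":0},{"dx":0,"dy":0,"dz":0,"yaw":0}]'
```

```text
t: 4.57
position: [0.5627, 0.0104, 0.2283]
orientation: [[-0.974, 0.224, 0.004], [0.224, 0.974, 0.0], [-0.004, 0.001, -1.0]]
force: [0.6, -0.3, -3.4]
grip_width: 0.0124
t: 5.23
position: [0.5606, 0.0103, 0.2248]
orientation: [[-0.982, -0.189, -0.003], [-0.189, 0.982, 0.0], [0.003, 0.001, -1.0]]
force: [-0.7, 0.8, -2.5]
grip_width: 0.0125
```

```bash
python3 -m handwheel '[{"dx":0.07,"dy":-0.15,"dz":0,"yaw":0},{"dx":0.11,"dy":-0.25,"dz":0,"yaw":0},{"dx":0.14,"dy":-0.32,"dz":0,"yaw":0},{"dx":0.14,"dy":-0.32,"dz":0,"yaw":0},{"dx":0.14,"dy":-0.32,"dz":0,"yaw":0},{"dx":0.14,"dy":-0.32,"dz":0,"yaw":0},{"dx":0.14,"dy":-0.32,"dz":0,"yaw":0},{"dx":0.14,"dy":-0.32,"dz":0,"yaw":0},{"dx":0.13,"dy":-0.30,"dz":0,"yaw":0},{"dx":0.10,"dy":-0.21,"dz":0,"yaw":0}]'
python3 -m handwheel '[{"dx":0,"dy":0,"dz":0,"yaw":0},{"dx":0,"dy":0,"dz":0,"yaw":0},{"dx":0,"dy":0,"dz":0,"yaw":0},{"dx":0,"dy":0,"dz":0,"yaw":0}]'
python3 - <<'E'
from h import *
s=telemetry.read_state();print(s["position"])
a=optics.grab_frame("top");b=optics.grab_frame("scene");v=optics.grab_frame("wrist")
cv2.imwrite("pics/b.png",np.vstack([np.hstack([cv2.resize(b["pixels"][60:260,80:400],(400,250)),cv2.resize(a["pixels"][80:280,350:640],(400,250))]),cv2.resize(v["pixels"],(800,500))[150:500]])[:,:,::-1])
np.savez("w2.npz",w=world(v),p=v["pixels"])
for n,f in(("top",a),("scene",b),("wrist",v)):
    w=world(f);z=w[...,2];d=np.hypot(w[...,0]-.4915,w[...,1]+.2914)
    m=(d<.14)&(z>.145)&(z<.19)
    if m.sum()>30:print(n,"tray",m.sum(),cv2.minAreaRect(w[m][:,:2].astype(np.float32)),np.percentile(z[m],[5,50,95]))
E
```

```text
t: 6.07
position: [0.4909, -0.295, 0.2255]
orientation: [[-0.983, -0.186, -0.002], [-0.186, 0.983, -0.001], [0.002, -0.001, -1.0]]
force: [0.2, -0.3, -3.0]
grip_width: 0.0124
t: 6.4
position: [0.4932, -0.2894, 0.2259]
orientation: [[-0.981, -0.192, -0.0], [-0.192, 0.981, 0.001], [0.0, 0.001, -1.0]]
force: [-0.2, 0.2, -2.9]
grip_width: 0.0126
[ 0.49318097 -0.28935056  0.22586975]
top tray 3739 ((0.49387437105178833, -0.28910383582115173), (0.12996651232242584, 0.19289515912532806), 10.966161727905273) [0.17219778 0.17488477 0.18307698]
scene tray 1862 ((0.4927568733692169, -0.29031068086624146), (0.1357729285955429, 0.1965990662574768), 11.140151023864746) [0.17171862 0.17570614 0.18396738]
wrist tray 35447 ((0.49294233322143555, -0.29038357734680176), (0.13073290884494781, 0.19114412367343903), 11.009929656982422) [0.17304748 0.17427515 0.18222719]
```

View pics/b.png

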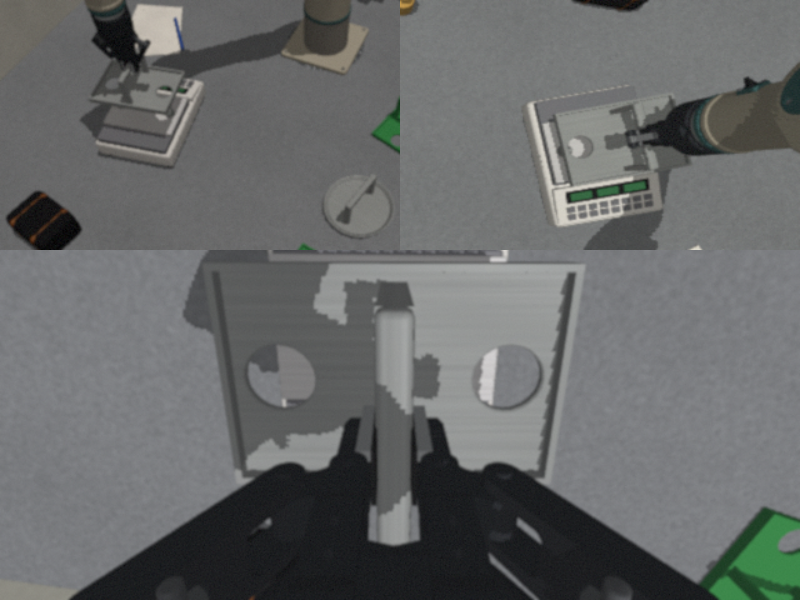

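The tray hangs level and square over the scale. The wrist view has its holes at (281,376) and (507,376), and no pegs can be seen through them at this slant. All three cameras agree on the centre to about 1 mm.

```bash
python3 -m handwheel '[{"dx":0.01,"dy":-0.01,"dz":0.1,"yaw":0.002},{"dx":0,"dy":0,"dz":0.15,"yaw":0},{"dx":0,"dy":0,"dz":0.15,"yaw":0},{"dx":0,"dy":0,"dz":0.12,"yaw":0},{"dx":0,"dy":0,"dz":0.08,"yaw":0},{"dx":0,"dy":0,"dz":0,"yaw":0},{"dx":0,"dy":0,"dz":0,"yaw":0},{"dx":0,"dy":0,"dz":0,"yaw":0}]'
python3 - <<'E'
from h import *
b=optics.grab_frame("scene");a=optics.grab_frame("top");v=optics.grab_frame("wrist")
cv2.imwrite("pics/c.png",np.vstack([np.hstack([cv2.resize(b["pixels"][90:210,120:300],(400,267)),cv2.resize(a["pixels"][130:270,420:630],(400,267))]),cv2.resize(v["pixels"],(800,500))[170:500]])[:,:,::-1])
E
```

```text
t: 7.22
position: [0.4925, -0.2925, 0.1668]
orientation: [[-0.983, -0.184, 0.001], [-0.184, 0.983, -0.001], [-0.001, -0.001, -1.0]]
force: [0.7, -0.7, -2.9]
grip_width: 0.0124
```

View pics/c.png

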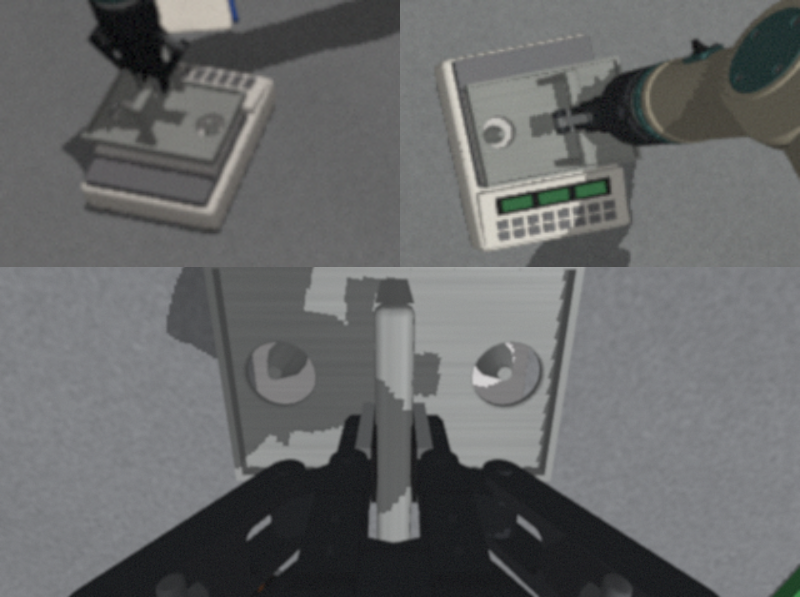

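Both peg tips show inside the holes, at (275,373) and (505,373) against hole centres (281,373) and (507,373). That is about 2 mm off.

```bash
python3 -m handwheel '[{"dx":0,"dy":-0.01,"dz":0.04,"yaw":0},{"dx":0,"dy":0,"dz":0.05,"yaw":0},{"dx":0,"dy":0,"dz":0.05,"yaw":0},{"dx":0,"dy":0,"dz":0.04,"yaw":0},{"dx":0,"dy":0,"dz":0,"yaw":0},{"dx":0,"dy":0,"dz":0,"yaw":0},{"dx":0,"dy":0,"dz":0,"yaw":0}]'
python3 -m handwheel '[{"dx":0,"dy":0,"dz":0.02,"yaw":0},{"dx":0,"dy":0,"dz":0,"yaw":0},{"dx":0,"dy":0,"dz":0.02,"yaw":0},{"dx":0,"dy":0,"dz":0,"yaw":0},{"dx":0,"dy":0,"dz":0,"yaw":0}]'
```

```text
t: 7.95
position: [0.4922, -0.2933, 0.1482]
orientation: [[-0.983, -0.184, -0.0], [-0.184, 0.983, 0.0], [-0.0, 0.0, -1.0]]
force: [-0.8, -0.4, -3.4]
grip_width: 0.0125
t: 8.37
position: [0.492, -0.2933, 0.1442]
orientation: [[-0.983, -0.184, -0.0], [-0.184, 0.983, 0.0], [0.0, 0.0, -1.0]]
force: [0.0, 0.3, -2.4]
grip_width: 0.0124
```

```bash
python3 -m handwheel '[{"dx":0,"dy":0,"dz":0.02,"yaw":0},{"dx":0,"dy":0,"dz":0,"yaw":0},{"dx":0,"dy":0,"dz":0.01,"yaw":0},{"dx":0,"dy":0,"dz":0,"yaw":0},{"dx":0,"dy":0,"dz":0,"yaw":0}]'
```

```text
t: 8.78
position: [0.4921, -0.2933, 0.142]
orientation: [[-0.983, -0.184, 0.0], [-0.184, 0.983, -0.0], [-0.0, -0.0, -1.0]]
force: [-2.5, 1.2, 5.3]
grip_width: 0.0127
```

The force rose from -3 to +5 N at the expected height, so the tray is down. I'll release and retreat.

```bash
python3 -m handwheel '[{"dx":0,"dy":0,"dz":0,"yaw":0},{"dx":0,"dy":0,"dz":0,"yaw":0},{"dx":0,"dy":0,"dz":0,"yaw":0},{"dx":0,"dy":0,"dz":0,"yaw":0},{"dx":0,"dy":0,"dz":0,"yaw":0},{"dx":0,"dy":0,"dz":0,"yaw":0},{"dx":0,"dy":0,"dz":0,"yaw":0},{"dx":0,"dy":0,"dz":0,"yaw":0}]' 60
python3 -m handwheel '[{"dx":0,"dy":0,"dz":-0.05,"yaw":0},{"dx":0,"dy":0,"dz":-0.1,"yaw":0},{"dx":0,"dy":0,"dz":-0.2,"yaw":0},{"dx":0,"dy":0,"dz":-0.2,"yaw":0},{"dx":0,"dy":0,"dz":-0.2,"yaw":0},{"dx":0,"dy":0,"dz":-0.2,"yaw":0},{"dx":0,"dy":0,"dz":-0.2,"yaw":0},{"dx":0,"dy":0,"dz":0,"yaw":0},{"dx":0,"dy":0,"dz":0,"yaw":0},{"dx":0,"dy":0,"dz":0,"yaw":0}]'
python3 - <<'E'
from h import *
b=optics.grab_frame("scene");a=optics.grab_frame("top");v=optics.grab_frame("wrist")
cv2.imwrite("pics/d.png",np.vstack([np.hstack([cv2.resize(b["pixels"][90:210,120:300],(400,267)),cv2.resize(a["pixels"][130:270,420:630],(400,267))]),cv2.resize(v["pixels"],(528,330),).repeat(1,1) if 0 else np.pad(cv2.resize(v["pixels"],(528,330)),((0,0),(136,136),(0,0)))])[:,:,::-1])
for n,f in(("top",a),("scene",b),("wrist",v)):
    w=world(f);z=w[...,2];d=np.hypot(w[...,0]-.492,w[...,1]+.2915)
    m=(d<.08)&(z>.15)&(z<.172)
    if m.sum()>30:print(n,"bar",m.sum(),cv2.minAreaRect(w[m][:,:2].astype(np.float32)),np.median(z[m]))
    m=(d<.13)&(z>.0865)&(z<.1)
    if n!="scene" and m.sum()>99:
        p=w[m];q=np.linalg.lstsq(np.c_[p[:,:2]-[.492,-.2915],np.ones(len(p))],p[:,2],rcond=None)[0];print("plane",q)
E
```

```text
t: 9.45
position: [0.4921, -0.2933, 0.1412]
orientation: [[-0.983, -0.184, -0.0], [-0.184, 0.983, 0.0], [0.0, 0.0, -1.0]]
force: [0.7, -0.5, -0.3]
grip_width: 0.0599
t: 10.28
position: [0.4918, -0.2932, 0.2564]
orientation: [[-0.983, -0.184, -0.0], [-0.184, 0.983, 0.0], [0.0, 0.0, -1.0]]
force: [-0.6, -0.9, -0.2]
grip_width: 0.0603
top bar 387 ((0.49266907572746277, -0.2923515737056732), (0.10981166362762451, 0.01595042645931244), 11.021944999694824) 0.16577348517148627
plane [0.00060813 0.00014033 0.09162877]
scene bar 184 ((0.4921671748161316, -0.2918034493923187), (0.11178657412528992, 0.01648559607565403), 10.069828033447266) 0.16551011114086317
wrist bar 2064 ((0.4911089241504669, -0.2941930890083313), (0.10945741087198257, 0.013684362173080444), 10.239884376525879) 0.16570268779572722
plane [-0.00046689 -0.00080485  0.09119935]
```

View pics/d.png

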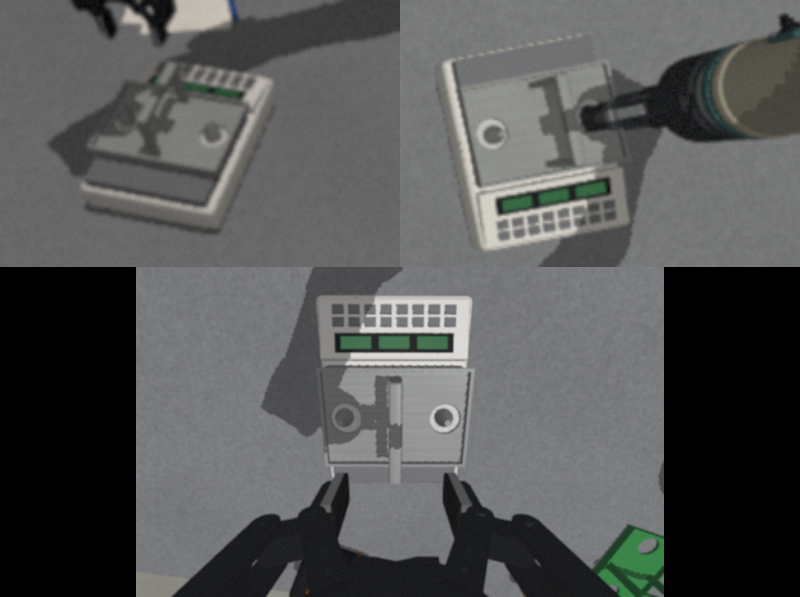

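The tray is seated and level, with a peg through each hole at (346,417) and (444,417) in the wrist view. The gripper is clear.

```bash
python3 -c "
from h import *
print(ctrl.job_done())"
```

```text
the job is handed in; nothing more can be done
None
```

The tray is on the scale with both pegs through its holes, and I handed the job in at about 10.4 s. I lifted it by its bar, lowered it while it was still gripped until the force showed contact, then let go and backed off.

- **Position:** after release, the bar's centre is within about 3 mm of the middle of the pegs in all three cameras.
- **Height:** the bar's top is at 0.1656 m, where a seated tray would put it at about 0.166 m.
- **Level and direction:** tilt is below 0.001 rad, and the long side is within about 0.01 rad of the line of the pegs.
- **Clearance:** the gripper is open about 11 cm above the release height, and the force reading is near zero.
- **Round pan:** I did not measure its position again at the end. The planned paths kept clear of it, and it looked unmoved in the view with the tray held over the scale.

No check failed. The cameras differed by about 2 mm on where the tray's centre is, which is within their calibration.

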